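# Put the tea light away in the sliding-cover box

## Task

Slide the wooden candle box's cover all the way back, set the tea light gently inside so that it stands upright on the box's floor, then slide the cover fully shut again. Do not drop the tea light in from high up.

Things in the scene. Friction and masses are not known exactly. Their poses are not given: they have to be found in the camera images.
- tealight: Tea light: small candle in a round silvery metal cup with tan wax, 38 mm across, 15 mm high, 15 to 30 g, standing on the worktop. Origin at the centre of its underside, z up; yaw means nothing. Bystanders that change places with it: a wider pale round pot with a closed lid (90 mm across, 32 high) and a roll of tan tape (98 mm across, 25 high).
- candle_box: Fixed light wooden box, outside 146 (x) by 170 (y) by 50 mm high. Origin: centre of its underside, z up. Cavity 126 (x) by 150 mm (y), centred; floor 6 mm and cover's underside 36 mm above the worktop. Side walls and the -y end wall rise to 50 mm; the +y end wall only to 35, the cover slides out over it. Cover fully back: cavity open from y = -75 to +60 mm.
- cover (a joint): Brown cover's travel along the box's +y in m: 0 fully shut (against the high end wall), 0.135 fully back (a stop; it stays in its grooves). Starts shut or up to 10 mm ajar. Slides straight with about 2 N of friction and stays where it is left.
- cover_grip (a point): Centre of the top of the dark wooden grip bar on the reddish-brown cover, 68 mm above the worktop, moving with the cover; over the box's centre when shut. The bar is 60 mm long along the box's x, 12 mm thick along its y (the sliding direction), 26 mm high; the cover's upper face is 42 mm above the worktop. Same axes as the box.
Mind the look-alikes: they are no part of the job. There is more than one size of the tealight; the job needs the smaller.

How it is judged (in metres and radians):
On the way, in this order (a step that is already met when the one before it is completed fails the run):
1. the cover is slid back by at least 90 mm (value of joint cover above 0.09 m), for 0.2 s.
2. the tea light stands in the box, let go, with the cover still back (x of tealight in the frame of candle_box between -0.06 and 0.06 m and y of tealight in the frame of candle_box between -0.07 and 0.07 m and z of tealight in the frame of candle_box below 0.016 m and angle between tealight's own z axis and vertical below 0.2 rad and contact force between the fingers and tealight below 0.1 N and value of joint cover above 0.06 m), for 0.2 s.
At the end, for the whole second after the job is handed in: The tea light stands on the floor of the box's cavity, upright within about 11 degrees, at rest and let go, and the cover is shut to within 8 mm (x of tealight in the frame of candle_box between -0.06 and 0.06 m and y of tealight in the frame of candle_box between -0.07 and 0.07 m and z of tealight in the frame of candle_box below 0.016 m and angle between tealight's own z axis and vertical below 0.2 rad and contact force between the fingers and tealight below 0.1 N and value of joint cover below 0.008 m and linear speed of tealight below 0.02 m/s); the robot touches nothing.
It fails at once if the tea light is dropped from more than about 5 cm or thrown (moves faster than 1 m/s while not held) (linear speed of tealight above 1 m/s and contact force between the fingers and tealight below 0.1 N).
It also fails if it takes over 67 s, if anything falls off the work surface, if the arm or the gripper's body presses on something with over 40 N, if the wrist force passes 120 N, or if a joint passes its speed limit or range.

## Robot

A 6-joint arm with a two-finger parallel gripper is mounted at the origin on a cart in front of the work surface, level with it; the furniture and walls round the work are solid. World frame = base frame: x ahead of the robot, y to its left, z up, the work surface at z = 0. Lengths are in m, angles in degrees, forces in N, time in s.
With the tool pointing down it reaches from about 0.4 to 0.825 m from the base axis. Payload 7 kg.
Tool frame: the origin (TCP) lies at the centre of the arm's flange, where the gripper is bolted on; the fingertips stand 178 mm ahead of it and the grasp point (between the pads) lies 159 mm ahead of it (tip_reach is the distance from the TCP to the fingertips, in m); z points along the fingers, y is the line along which they close (so a half turn about z gives the same grasp; the last joint's range is limited). The gripper opens to 88 mm and grips with 3 to 60 N. Pads are 19 mm wide; open, the fingers measure 130 mm over their backs; the gripper's body (78 mm by 193 mm) begins 47 mm behind the grasp point.
Start: joints at [91.679, 20.546, 0.682, 0, -70.136, -16.507], TCP at [0.173, 0.652, 0.405] pointing down, gripper open.
Joint ranges: [-176.03, 176.03], [-82.01, 121.73], [-58.28, 71.71], [-173.87, 95.51], [-174.79, -0.11], [-173.66, 173.66]. Speed limits (degrees/s): [136.94, 136.94, 172.46, 180, 180, 180].

## Interface

Orientations are given as [roll, pitch, yaw] about the fixed x, y, z axes, in that order (R = Rz(yaw) Ry(pitch) Rx(roll)).
In Python, from plant import * gives the robot as it stands.
- The arm moves only by the shell command python3 -m handwheel 'ROWS'. ROWS is JSON, a list of rows, each a list of 7 numbers: the opening, from -1 (shut) to 1 (fully open), then the shift along the tool's x, y, z as a fraction of full scale, then the turn, a rotation vector about the tool's x, y, z as a fraction of full scale. A call has 1 to 5 rows; each row shifts and turns the commanded pose from where the row before left it, along the tool's axes as they then stand; what a row does not reach is not made up. Full scale, the value 1, is 0.025 m for a shift and 6 degrees for a turn. A row lasts 1/8 s, in which the tool goes at most 62.5 mm and 10.7 degrees, less where a joint would pass 70% of its speed; a pose out of reach is approached as far as the arm can. A call with a number of a shift or a turn outside -1 to 1 is refused whole. A call with a gripper value outside its range is refused whole. The fingers move at their own pace and stop on an object; the grip force is fixed at half the most. Time passes only in rows, so rows that do not move let the fingers close. It gives the time, the measured TCP pose, the force, the opening and the grip force at its end, in the units of the state.
- get_obs(): the state, without advancing time (a new reading comes with each control period).
- snapshot(name): name is "scene" or "side" or "wrist"; returns a dict with "color" (400x640x3 uint8, red, green, blue), "fx", "fy", "cx", "cy" (pixels), "k1" (the pictures are not rectified: a ray, as slopes to the right and down, at radius r is drawn at 1 + k1 r^2 times it, then the intrinsics apply), "R" (3x3) and "t" (3): a world point X has camera coordinates R X + t; the wrist camera has in their place "tool_from_camera" (4x4, takes a point from camera to tool coordinates, whose origin is the TCP and whose axes are the flange's). Camera axes: x right, y down, z forward; pixel columns grow to the right and rows downward; lengths in m; the calibration is good to about 2 mm. A picture is of the moment at which its call begins: read the wrist's pose just before it. There is no depth.
- close_job(): hands the job in; it is judged then, once.
The state is a dict: "clock": time; "joint_pos": joint angles; "qvel": joint speeds; "tau": joint torques, N m; "tool_pos": TCP position; "orientation": TCP orientation; "force": force on the tool from outside, world axes, zero at the start; "moment": the same for the moment, N m; "opening": finger opening in m; "gripper_force": force on a finger pad.
Only numpy, scipy, OpenCV 4.12 (cv2) and the standard library are available. Lean on these libraries where they do the work, as an engineer would, in place of code of your own. Each camera call takes 0.05 s, during which the arm holds its last target. There are 200 camera calls.

## Working session

There is one attempt and no reset: what is moved stays moved. The work goes in short steps, Python scripts to look and compute and a shell command to move; the robot and the scene stay as the last step left them, time stands still between calls to the robot, and variables do not carry over. Pictures are saved under pics/ and viewed, at most 10 in all, crops included, and the job is handed in when it is done.

```bash
ls; mkdir -p pics
cat > h.py <<'E'
from plant import *
import numpy as np, cv2
from scipy.spatial.transform import Rotation as Ro
def cam(name):
    o=get_obs(); s=snapshot(name)
    if name=="wrist":
        T=np.array(s["tool_from_camera"]); W=np.eye(4)
        W[:3,:3]=Ro.from_euler('xyz',o["orientation"],degrees=True).as_matrix(); W[:3,3]=o["tool_pos"]
        M=np.linalg.inv(W@T); s["R"]=M[:3,:3]; s["t"]=M[:3,3]
    s["R"]=np.array(s["R"]); s["t"]=np.array(s["t"]); return s
def save(s,f): cv2.imwrite("pics/"+f,s["color"][:,:,::-1])
def ray(s,u,v):
    xd=np.array([(u-s["cx"])/s["fx"],(v-s["cy"])/s["fy"]]); x=xd.copy()
    for _ in range(20): x=xd/(1+s["k1"]*(x@x))
    return -s["R"].T@s["t"], s["R"].T@np.array([x[0],x[1],1])
def at(s,u,v,z):
    c,d=ray(s,u,v); return c+d*(z-c[2])/d[2]
def pix(s,X):
    c=s["R"]@np.array(X)+s["t"]; x=c[:2]/c[2]; x=x*(1+s["k1"]*(x@x)); return x*[s["fx"],s["fy"]]+[s["cx"],s["cy"]]
E
python3 - <<'E'
from h import *
import pickle
a=cam("scene");save(a,"scene.png");pickle.dump(a,open("scene.pkl","wb"))
b=cam("side");save(b,"side.png");pickle.dump(b,open("side.pkl","wb"))
print(get_obs())
E
```

```text
pics
{'clock': 0.1, 'joint_pos': array([ 9.16798344e+01,  2.05876852e+01,  6.38422827e-01, -1.55406805e-02,
       -7.01382154e+01, -1.65057776e+01]), 'qvel': array([-0.03718519, -0.14865653,  0.10881912,  0.06947739, -0.00465936,
        0.02250025]), 'tau': array([-1.81586369e-03, -5.84164274e+01,  2.93750793e+01,  7.01568648e+00,
        1.01079335e-02, -6.30680302e-05]), 'tool_pos': array([0.17269997, 0.65234858, 0.40381454]), 'orientation': array([ 1.79911976e+02, -1.08474704e-02, -1.48312261e+01]), 'force': array([0.13101184, 0.33651697, 0.43468106]), 'moment': array([ 0.01943858, -0.03785207, -0.05765495]), 'gripper_force': 0.0, 'opening': 0.08797114028486025}
```

View pics/scene.png

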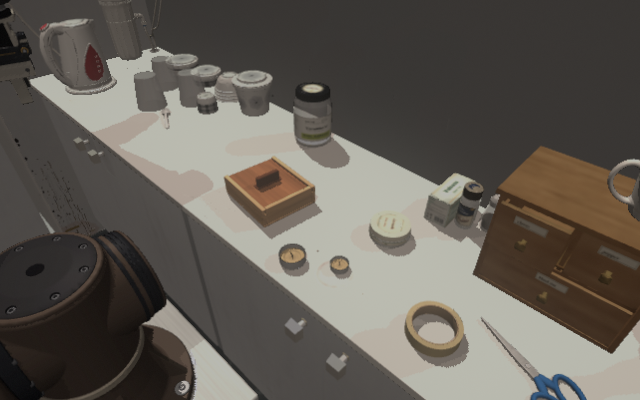

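View pics/side.png

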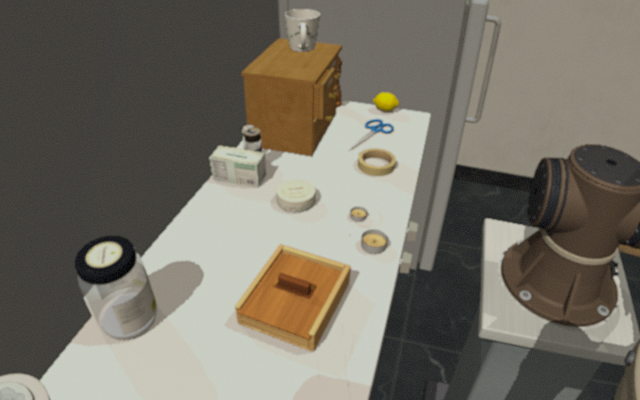

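Candidates for the tea light:
- scene (340,265) / side (359,214): small silver cup
- scene (292,256) / side (374,241): wider cup
- scene (390,229): lidded pot
- scene (434,328): tape

The smaller cup fits the description. The box has its grip at scene (267,178) / side (296,284).

Run:
```python
from h import *
import pickle
a=pickle.load(open("scene.pkl","rb"));b=pickle.load(open("side.pkl","rb"))
print("small",at(a,340,264,.012),at(b,359,213,.012)); print("big",at(a,292,255,.015),at(b,374,240,.015))
for n,u,v in [("l",333,265),("r",348.5,265),("L",279,255),("R",306,255)]: print(n,at(a,u,v,.012))
for n,u,v in [("l",350,213),("r",368,213)]: print(n,at(b,u,v,.012))
A=cv2.resize(a["color"][150:290,210:430],None,fx=3.5,fy=3.5,interpolation=cv2.INTER_CUBIC)[:,:,::-1]
B=cv2.resize(b["color"][195:355,225:400],None,fx=3.5,fy=3.5,interpolation=cv2.INTER_CUBIC)[:,:,::-1]
cv2.imwrite("pics/ca.png",A);cv2.imwrite("pics/cb.png",B)
```

```text
small [ 0.42683113 -0.07921741  0.012     ] [ 0.42501083 -0.07460681  0.012     ]
big [0.3759675  0.00583218 0.015     ] [0.37612029 0.00617775 0.015     ]
l [ 0.41522954 -0.07090628  0.012     ]
r [ 0.43648469 -0.09324944  0.012     ]
L [0.3596167  0.02718217 0.012     ]
R [ 0.39752869 -0.0126079   0.012     ]
l [ 0.44401723 -0.06876227  0.012     ]
r [ 0.40596546 -0.08046114  0.012     ]
```

View pics/ca.png

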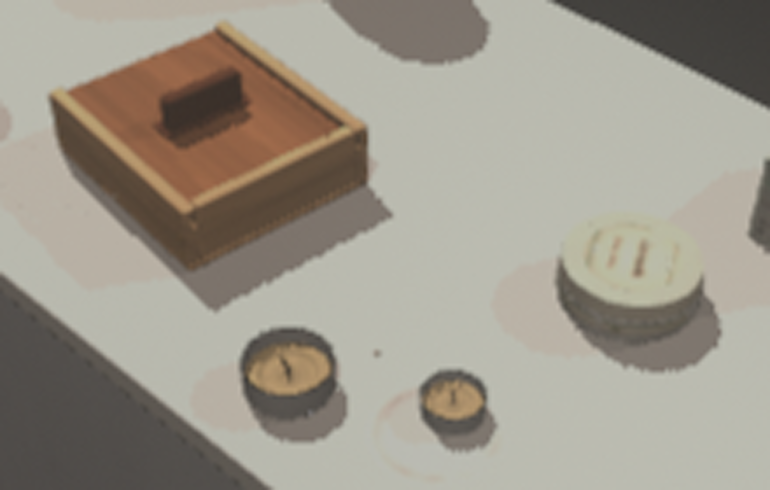

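View pics/cb.png

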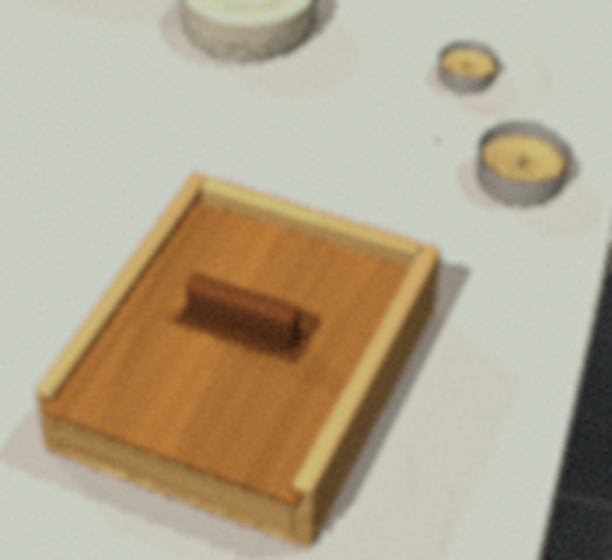

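The crops confirm it: the small cup at scene (340,265) is the tea light, next to a wider twin. The box's high end wall faces the tea light, and the open end is on the +y side.

Run:
```python
from h import *
import pickle
a=pickle.load(open("scene.pkl","rb"));b=pickle.load(open("side.pkl","rb"))
fa=lambda u,v:(u/3.5+210,v/3.5+150); fb=lambda u,v:(u/3.5+225,v/3.5+195)
# corner order: (-x,-y),(+x,-y),(-x,+y),(+x,+y) box top z=.05
CA=[at(a,*fa(190,211),.05),at(a,*fa(367,128),.05),at(a,*fa(52,95),.05),at(a,*fa(222,23),.05)]
CB=[at(b,*fb(437,248),.05),at(b,*fb(198,176),.05),at(b,*fb(315,492),.05),at(b,*fb(42,392),.05)]
for C in (CA,CB):
    C=np.array(C)[:,:2]; print(C.round(4).tolist()); print("ctr",C.mean(0))
    y=C[2]+C[3]-C[0]-C[1]; x=C[1]+C[3]-C[0]-C[2]
    print("len y,x",np.linalg.norm(y)/2,np.linalg.norm(x)/2,"yaw from y",np.degrees(np.arctan2(-y[0],y[1])),"from x",np.degrees(np.arctan2(x[1],x[0])))
# grip top ends centre
print("grip",(at(a,*fa(165,95),.068)+at(a,*fa(238,70),.068))/2,(at(b,*fb(190,278),.068)+at(b,*fb(300,313),.068))/2)
```

```text
[[0.4039, 0.1206], [0.5411, 0.1017], [0.4192, 0.2835], [0.56, 0.2688]]
ctr [0.48101921 0.19363974]
len y,x 0.1658903885482161 0.14000377091586028 yaw from y -5.915266975164798 from x -6.876144357514893
[[0.4008, 0.1271], [0.5383, 0.1116], [0.4181, 0.294], [0.5592, 0.2768]]
ctr [0.47912174 0.20237278]
len y,x 0.16711972962474891 0.1402500878641814 yaw from y -6.563126417150785 from x -6.702603700095788
grip [0.48392764 0.20043014 0.068     ] [0.48089341 0.20406287 0.068     ]
```

```bash
python3 -m handwheel '[[1,0,0,0,0,0,-0.7],[1,0,0,0,0,0,-0.69],[1,0.8,0.92,0,0,0,0],[1,0.8,0.92,0,0,0,0],[1,0.8,0.92,0,0,0,0]]'
python3 -m handwheel '[[1,0.8,0.92,0,0,0,0],[1,0.8,0.92,0,0,0,0],[1,0.8,0.92,0,0,0,0],[1,0.8,0.92,0,0,0,0],[1,0.8,0.92,0,0,0,0]]'
```

```text
clock: 0.72
tool_pos: [0.2249, 0.5763, 0.4041]
orientation: [179.9, 0.0, -6.5]
force: [-0.4, 0.4, -0.1]
opening: 0.0876
gripper_force: 0.0
clock: 1.35
tool_pos: [0.3118, 0.45, 0.4047]
orientation: [180.0, 0.0, -6.5]
force: [-0.3, 0.3, -1.0]
opening: 0.0878
gripper_force: 0.0
```

```bash
python3 -m handwheel '[[0,0.8,0.92,0.4,0,0,0],[0,0.8,0.92,0.4,0,0,0],[0,0.8,0.92,0.4,0,0,0],[0,0.8,0.92,0.4,0,0,0],[0,0.8,0.92,0.4,0,0,0]]'
python3 -m handwheel '[[0,0.8,0.92,0.4,0,0,0],[0,0.8,0.92,0.4,0,0,0],[0,0.8,0.92,0.4,0,0,0],[0,0.8,0.92,0.4,0,0,0],[0,0.8,0.92,0.4,0,0,0]]'
python3 -m handwheel '[[0,0,0,0,0,0,0],[0,0,0,0,0,0,0]]'
python3 - <<'E'
from h import *
import pickle
s=cam("wrist");save(s,"w1.png");pickle.dump(s,open("w1.pkl","wb"))
E
```

```text
clock: 1.98
tool_pos: [0.3979, 0.3243, 0.3545]
orientation: [-180.0, -0.0, -6.5]
force: [1.0, 1.6, 0.2]
opening: 0.0454
gripper_force: 0.0
clock: 2.6
tool_pos: [0.4841, 0.1988, 0.3045]
orientation: [-180.0, -0.0, -6.5]
force: [0.4, -0.3, -0.6]
opening: 0.0441
gripper_force: 0.0
clock: 2.85
tool_pos: [0.4837, 0.2001, 0.3049]
orientation: [-180.0, -0.0, -6.5]
force: [-0.8, 0.6, -0.1]
opening: 0.0435
gripper_force: 0.0
```

View pics/w1.png

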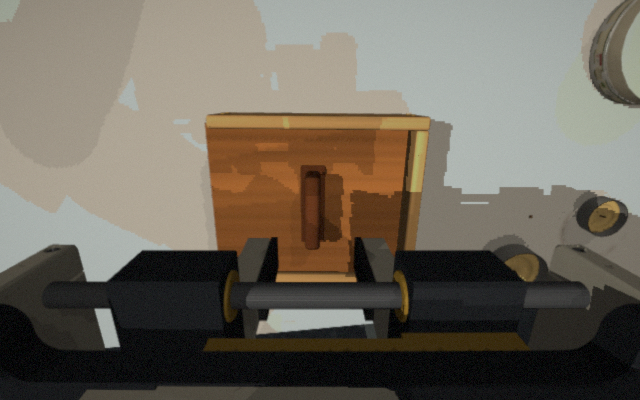

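The wrist view shows the grip bar lying between the fingers, its top running from (314,172) to (313,248). The box's +x wall is along row 121, the high wall at column 418, and the small tea light is at (601,215).

Run:
```python
from h import *
import pickle
s=pickle.load(open("w1.pkl","rb"))
p,q=at(s,314,172,.068),at(s,313,248,.068);print("bar",p,q,(p+q)/2,np.linalg.norm(p-q),np.degrees(np.arctan2((p-q)[1],(p-q)[0])))
p,q=at(s,208,118,.05),at(s,429,118,.05);print("+x wall",p,q,np.linalg.norm(p-q),np.degrees(np.arctan2((p-q)[0],(p-q)[1])))
print("tea",at(s,601,214,.012)); print("big",at(s,522,266,.015))
```

```text
bar [0.51621753 0.19673705 0.068     ] [0.45465468 0.20468699 0.068     ] [0.4854361  0.20071202 0.068     ] 0.06207403752650466 -7.358192596717438
+x wall [0.56250809 0.27191495 0.05      ] [0.54360185 0.10644144 0.05      ] 0.16655007423794085 6.518085858501217
tea [ 0.43001625 -0.07435179  0.012     ]
big [ 0.38264598 -0.00048084  0.015     ]
```

```bash
python3 -m handwheel '[[0,0,0,0.8,0,0,0],[0,0,0,0.8,0,0,0],[0,0,0,0.8,0,0,0],[0,0,0,0.7,0,0,0],[0,0,0,0,0,0,0]]'
python3 -m handwheel '[[-1,0,0,0,0,0,0],[-1,0,0,0,0,0,0],[-1,0,0,0,0,0,0],[-1,0,0,0,0,0,0],[-1,0,0,0,0,0,0]]'
```

```text
clock: 3.52
tool_pos: [0.4831, 0.2008, 0.2265]
orientation: [179.9, 0.1, -6.4]
force: [-0.2, -0.4, 0.2]
opening: 0.0439
gripper_force: 0.0
clock: 4.15
tool_pos: [0.4839, 0.2007, 0.2277]
orientation: [-180.0, -0.0, -6.5]
force: [-2.1, 0.2, 5.2]
opening: 0.0118
gripper_force: 30.0
```

```bash
python3 -m handwheel '[[-1,0,-0.5,0,0,0,0],[-1,0,-0.5,0,0,0,0],[-1,0,-0.5,0,0,0,0],[-1,0,-0.5,0,0,0,0],[-1,0,-0.5,0,0,0,0]]'
python3 -m handwheel '[[-1,0,-0.5,0,0,0,0],[-1,0,-0.5,0,0,0,0],[-1,0,-0.5,0,0,0,0],[-1,0,-0.5,0,0,0,0],[-1,0,-0.4,0,0,0,0]]'
python3 -m handwheel '[[-1,0,-0.2,0,0,0,0],[-1,0,0,0,0,0,0]]'
```

```text
clock: 4.78
tool_pos: [0.4914, 0.2636, 0.2276]
orientation: [-180.0, -0.1, -6.5]
force: [2.3, -1.9, 5.5]
opening: 0.0115
gripper_force: 30.0
clock: 5.4
tool_pos: [0.4985, 0.3234, 0.2276]
orientation: [-179.9, -0.1, -6.5]
force: [7.0, -3.3, 3.5]
opening: 0.0119
gripper_force: 30.0
clock: 5.65
tool_pos: [0.4992, 0.3288, 0.2277]
orientation: [-179.9, -0.1, -6.4]
force: [6.6, 1.0, 2.2]
opening: 0.0119
gripper_force: 30.0
```

```bash
python3 -m handwheel '[[0,0,0,0,0,0,0],[0,0,0,0,0,0,0],[0,0,0,0,0,0,0],[0,0,0,-0.8,0,0,0],[0,0,0,-0.8,0,0,0]]'
python3 -m handwheel '[[0.4,0,0,-0.8,0,0,0],[0.4,0,0,-0.8,0,0,0],[0.4,-0.06,0.96,0,0,0,0],[0.4,-0.06,0.96,0,0,0,0],[0.4,-0.06,0.96,0,0,0,0]]'
python3 -m handwheel '[[0.4,-0.06,0.96,0,0,0,0],[0.4,-0.06,0.96,0,0,0,0],[0.4,-0.06,0.96,0,0,0,0],[0.4,-0.06,0.96,0,0,0,0],[0.4,-0.06,0.96,0,0,0,0]]'
python3 -m handwheel '[[0.4,-0.06,0.96,0,0,0,0],[0.4,-0.06,0.96,0,0,0,0],[0.4,-0.06,0.96,0,0,0,0],[0.4,-0.06,0.96,0,0,0,0],[0.4,-0.06,0.96,0,0,0,0]]'
python3 -m handwheel '[[0.4,-0.06,0.96,0,0,0,0],[0.4,-0.06,0.96,0,0,0,0],[0.4,-0.06,0.96,0,0,0,0],[0.4,-0.06,0.96,0,0,0,0],[0.4,0,0,0,0,0,0]]'
python3 -m handwheel '[[0.4,0,0,0,0,0,0]]'
python3 - <<'E'
from h import *
import pickle
s=cam("wrist");save(s,"w2.png");pickle.dump(s,open("w2.pkl","wb"))
E
```

```text
clock: 6.28
tool_pos: [0.4978, 0.327, 0.2671]
orientation: [179.9, 0.1, -6.5]
force: [-0.5, -0.1, -0.2]
opening: 0.0435
gripper_force: 0.0
clock: 6.9
tool_pos: [0.4847, 0.254, 0.3064]
orientation: [179.9, 0.1, -6.5]
force: [-0.3, 0.3, 0.3]
opening: 0.0614
gripper_force: 0.0
clock: 7.52
tool_pos: [0.4641, 0.1361, 0.3072]
orientation: [-180.0, -0.0, -6.5]
force: [-0.6, -0.7, 0.8]
opening: 0.0611
gripper_force: 0.0
clock: 8.15
tool_pos: [0.443, 0.0179, 0.3072]
orientation: [-180.0, -0.0, -6.5]
force: [0.4, 0.8, 0.2]
opening: 0.0613
gripper_force: 0.0
clock: 8.78
tool_pos: [0.4259, -0.077, 0.3071]
orientation: [180.0, 0.0, -6.6]
force: [0.2, 0.0, -0.4]
opening: 0.0615
gripper_force: 0.0
clock: 8.9
tool_pos: [0.4265, -0.0757, 0.3072]
orientation: [-180.0, -0.0, -6.5]
force: [-0.5, 0.5, 0.2]
opening: 0.0612
gripper_force: 0.0
```

View pics/w2.png

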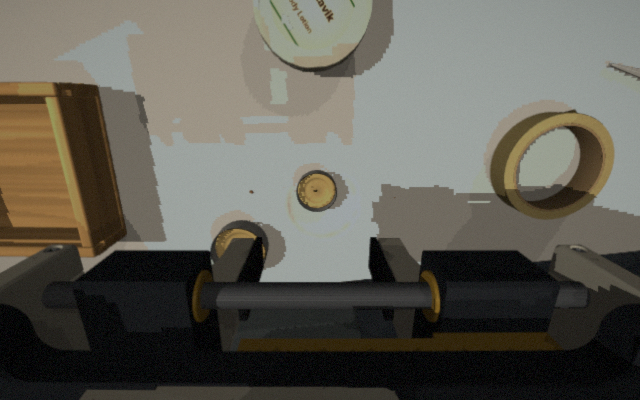

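The small tea light is centred at about (316,190) between the fingers, with its rim from 296 to 337. The big one is clear at (240,245), and the box is open at the left.

Run:
```python
from h import *
import pickle
s=pickle.load(open("w2.pkl","rb"))
P=at(s,316,190,.013);print(P,np.linalg.norm(at(s,296,190,.013)-at(s,337,190,.013)))
o=get_obs();R=Ro.from_euler('xyz',o["orientation"],degrees=True).as_matrix()
print(R.T@(P-o["tool_pos"]))
print("box top -y wall corners",at(s,105,245,.05),at(s,60,90,.05), "big",at(s,240,247,.015))
```

```text
[ 0.42806182 -0.07697411  0.013     ] 0.038735185128983385
[0.00152461 0.00146926 0.29422737]
box top -y wall corners [0.41015937 0.11084016 0.05      ] [0.53817601 0.10274367 0.05      ] big [0.37818431 0.00518532 0.015     ]
```

```bash
python3 -m handwheel '[[0.4,0.06,0.06,1,0,0,0],[0.4,0,0,1,0,0,0],[0.4,0,0,1,0,0,0],[0.4,0,0,1,0,0,0],[0.4,0,0,0.6,0,0,0]]'
python3 -m handwheel '[[0.4,0,0,0.36,0,0,0],[0.4,0,0,0,0,0,0],[0.4,0,0,0,0,0,0]]'
python3 -m handwheel '[[-1,0,0,0,0,0,0],[-1,0,0,0,0,0,0],[-1,0,0,0,0,0,0],[-1,0,0,0,0,0,0],[-1,0,0,0,0,0,0]]'
```

```text
clock: 9.57
tool_pos: [0.4279, -0.0765, 0.1911]
orientation: [180.0, 0.1, -6.4]
force: [0.8, -0.8, -0.7]
opening: 0.0611
gripper_force: 0.0
clock: 9.95
tool_pos: [0.4283, -0.0768, 0.1836]
orientation: [-180.0, -0.0, -6.5]
force: [-0.8, 0.0, -0.0]
opening: 0.061
gripper_force: 0.0
clock: 10.58
tool_pos: [0.4281, -0.077, 0.1834]
orientation: [-180.0, -0.0, -6.5]
force: [-0.2, 0.8, 5.4]
opening: 0.0367
gripper_force: 30.0
```

```bash
python3 -m handwheel '[[-1,0,0,-0.4,0,0,0],[-1,0,0,-0.8,0,0,0],[-1,0,0,-1,0,0,0],[-1,0,0,-1,0,0,0],[-1,0,0,-0.8,0,0,0]]'
python3 -m handwheel '[[-1,0.07,-0.6,0,0,0,0],[-1,0.07,-0.9,0,0,0,0],[-1,0.07,-0.9,0,0,0,0],[-1,0.07,-0.9,0,0,0,0],[-1,0.07,-0.9,0,0,0,0]]'
python3 -m handwheel '[[-1,0.07,-0.9,0,0,0,0],[-1,0.07,-0.9,0,0,0,0],[-1,0.07,-0.9,0,0,0,0],[-1,0.07,-0.9,0,0,0,0],[-1,0.07,-0.9,0,0,0,0]]'
python3 -m handwheel '[[-1,0.07,-0.9,0,0,0,0],[-1,0.07,-0.9,0,0,0,0],[-1,0,-0.3,0,0,0,0],[-1,0,0,0,0,0,0],[-1,0,0,0,0,0,0]]'
python3 - <<'E'
from h import *
import pickle
s=cam("wrist");save(s,"w3.png");pickle.dump(s,open("w3.pkl","wb"))
E
```

```text
clock: 11.2
tool_pos: [0.4278, -0.0771, 0.2847]
orientation: [-180.0, -0.1, -6.5]
force: [0.2, -0.9, -1.4]
opening: 0.0363
gripper_force: 30.0
clock: 11.82
tool_pos: [0.4483, 0.0275, 0.2826]
orientation: [180.0, 0.1, -6.5]
force: [0.3, -0.4, -0.3]
opening: 0.0364
gripper_force: 30.0
clock: 12.45
tool_pos: [0.4701, 0.1386, 0.283]
orientation: [180.0, 0.0, -6.5]
force: [0.1, -0.2, 0.1]
opening: 0.0364
gripper_force: 30.0
clock: 13.08
tool_pos: [0.4791, 0.1884, 0.2831]
orientation: [180.0, 0.0, -6.5]
force: [-0.7, 0.4, -0.6]
opening: 0.0361
gripper_force: 30.0
```

View pics/w3.png

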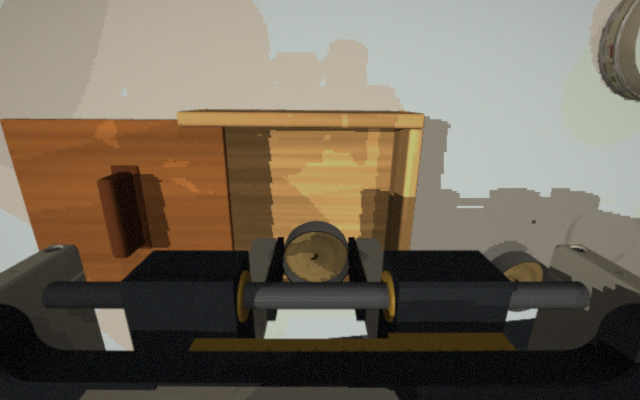

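The tea light is held between the pads at (316,258), over the open cavity with the cover back. I'll check whether it is upright by projecting an ideal upright cup.

Run:
```python
from h import *
import pickle
s=pickle.load(open("w3.pkl","rb"))
im=s["color"][:,:,::-1].copy()
t=np.array([.4791,.1884,.2831])
for z,c in ((-.1684,(0,255,0)),(-.1834,(0,0,255))):
    p=[pix(s,t+[.019*np.cos(a),.019*np.sin(a),z]) for a in np.linspace(0,6.28,60)]
    cv2.polylines(im,[np.int32(np.array(p)*8)],True,c,1,shift=3)
cv2.imwrite("pics/ov.png",cv2.resize(im[200:310,240:400],None,fx=4,fy=4,interpolation=cv2.INTER_CUBIC))
# cavity rim
for u,v in [(180,118),(424,118)]: print(at(s,u,v,.05))
print(at(s,398,130,.05))
```

```text
[0.5604047  0.27167399 0.05      ]
[0.54145772 0.10580147 0.05      ]
[0.53536246 0.12375039 0.05      ]
```

View pics/ov.png

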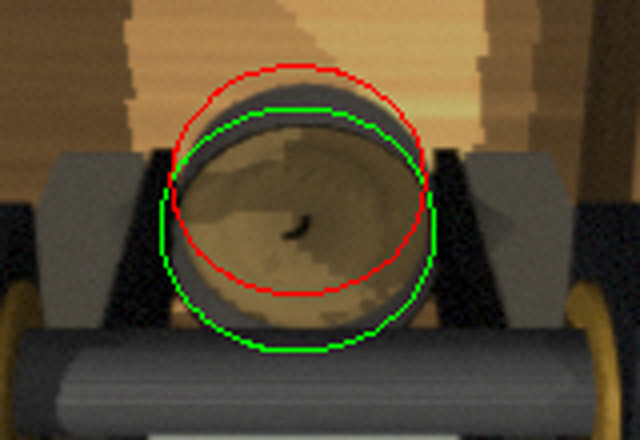

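```bash
python3 -m handwheel '[[-1,0,0,0.9,0,0,0],[-1,0,0,0.9,0,0,0],[-1,0,0,0.9,0,0,0],[-1,0,0,0.6,0,0,0],[-1,0,0,0.3,0,0,0]]'
python3 -m handwheel '[[-1,0,0,0.08,0,0,0],[-1,0,0,0.04,0,0,0],[-1,0,0,0,0,0,0]]'
python3 -m handwheel '[[0.1,0,0,0,0,0,0],[0.1,0,0,0,0,0,0],[0.1,0,0,0,0,0,0],[0.1,0,0,0,0,0,0]]'
python3 -m handwheel '[[0.1,0,0,-0.3,0,0,0],[0.1,0,0,-0.6,0,0,0],[0.1,0,0,-1,0,0,0],[0.1,0,0,-1,0,0,0],[0.1,0,0,-1,0,0,0]]'
python3 - <<'E'
from h import *
s=cam("wrist");save(s,"w4.png")
E
```

```text
clock: 13.75
tool_pos: [0.4793, 0.1885, 0.1926]
orientation: [180.0, 0.0, -6.5]
force: [0.8, 0.4, -0.1]
opening: 0.0364
gripper_force: 30.0
clock: 14.12
tool_pos: [0.4795, 0.189, 0.1907]
orientation: [-180.0, -0.0, -6.5]
force: [0.6, -1.1, -0.4]
opening: 0.0361
gripper_force: 30.0
clock: 14.62
tool_pos: [0.4793, 0.1889, 0.1902]
orientation: [-180.0, -0.0, -6.5]
force: [0.2, -1.1, -0.9]
opening: 0.048
gripper_force: 0.0
clock: 15.25
tool_pos: [0.4793, 0.1888, 0.2897]
orientation: [-180.0, -0.1, -6.5]
force: [0.3, 1.1, 0.6]
opening: 0.0482
gripper_force: 0.0
```

View pics/w4.png

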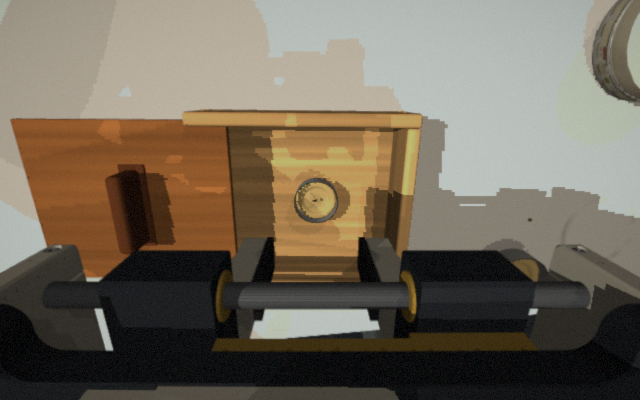

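The tea light stands upright in the cavity at (316,200), and the cover is still back. Next I grip the bar and shut the cover.

```bash
python3 -m handwheel '[[0.1,0.03,-0.94,0,0,0,0],[0.1,0.03,-0.94,0,0,0,0],[0.1,0.03,-0.94,0,0,0,0],[0.1,0.03,-0.94,0,0,0,0],[0.1,0.03,-0.94,0,0,0,0]]'
python3 -m handwheel '[[0.1,0,-0.9,0,0,0,0],[0.1,0,0,0,0,0,0],[0.1,0,0,0.8,0,0,0],[0.1,0,0,0.9,0,0,0],[0.1,0,0,0.7,0,0,0]]'
python3 -m handwheel '[[0.1,0,0,0.08,0,0,0],[-1,0,0,0,0,0,0],[-1,0,0,0,0,0,0],[-1,0,0,0,0,0,0],[-1,0,0,0,0,0,0]]'
python3 -m handwheel '[[-1,0,0,0,0,0,0]]'
```

```text
clock: 15.92
tool_pos: [0.4965, 0.3071, 0.2871]
orientation: [180.0, 0.0, -6.5]
force: [0.5, 0.3, -0.8]
opening: 0.0485
gripper_force: 0.0
clock: 16.55
tool_pos: [0.4987, 0.3272, 0.2268]
orientation: [180.0, 0.0, -6.5]
force: [-0.3, -1.0, 0.8]
opening: 0.0483
gripper_force: 0.0
clock: 17.18
tool_pos: [0.499, 0.3277, 0.2261]
orientation: [-180.0, -0.0, -6.5]
force: [-0.8, 1.5, 0.0]
opening: 0.0135
gripper_force: 0.6
clock: 17.3
tool_pos: [0.4989, 0.3278, 0.2261]
orientation: [-180.0, -0.0, -6.5]
force: [-1.2, 0.9, 3.0]
opening: 0.0117
gripper_force: 30.0
```

```bash
python3 -m handwheel '[[-1,0,0.3,0,0,0,0],[-1,0,0.5,0,0,0,0],[-1,0,0.5,0,0,0,0],[-1,0,0.5,0,0,0,0],[-1,0,0.5,0,0,0,0]]'
python3 -m handwheel '[[-1,0,0.5,0,0,0,0],[-1,0,0.5,0,0,0,0],[-1,0,0.5,0,0,0,0],[-1,0,0.5,0,0,0,0],[-1,0,0.5,0,0,0,0]]'
python3 -m handwheel '[[-1,0,0.3,0,0,0,0],[-1,0,0.1,0,0,0,0],[-1,0,0,0,0,0,0]]'
python3 -m handwheel '[[-1,0,0.1,0,0,0,0],[-1,0,0,0,0,0,0]]'
```

```text
clock: 17.92
tool_pos: [0.4919, 0.2696, 0.226]
orientation: [-180.0, 0.0, -6.5]
force: [-4.2, 2.3, 6.6]
opening: 0.0115
gripper_force: 30.0
clock: 18.55
tool_pos: [0.4844, 0.2073, 0.226]
orientation: [180.0, 0.1, -6.5]
force: [-7.1, 3.5, 8.2]
opening: 0.0119
gripper_force: 30.0
clock: 18.92
tool_pos: [0.4833, 0.1985, 0.226]
orientation: [-179.9, 0.0, -6.5]
force: [-8.9, 7.8, 7.1]
opening: 0.0117
gripper_force: 30.0
clock: 19.18
tool_pos: [0.4832, 0.1978, 0.2261]
orientation: [-179.7, -0.0, -6.5]
force: [-13.1, 18.7, 4.3]
opening: 0.0114
gripper_force: 30.0
```

```bash
python3 -m handwheel '[[0,0,0,0,0,0,0],[0,0,0,0,0,0,0],[0,0,0,0,0,0,0],[0,0,0,-0.8,0,0,0],[0,0,0,-1,0,0,0]]'
python3 -m handwheel '[[0,0,0,-1,0,0,0],[0,0,0,-0.5,0,0,0],[0,0,0,0,0,0,0]]'
python3 - <<'E'
from h import *
s=cam("wrist");save(s,"w5.png")
E
```

```text
clock: 19.8
tool_pos: [0.4837, 0.1952, 0.2705]
orientation: [179.9, 0.1, -6.5]
force: [1.3, 0.0, 0.0]
opening: 0.0435
gripper_force: 0.0
clock: 20.18
tool_pos: [0.484, 0.1957, 0.3086]
orientation: [-179.9, -0.0, -6.5]
force: [-0.2, -1.2, -0.3]
opening: 0.0438
gripper_force: 0.0
```

View pics/w5.png

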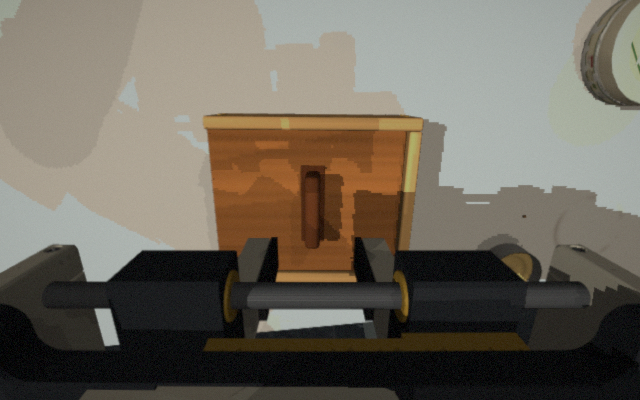

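The cover is fully shut: no gap at the high wall (column 405), the bar is at (313,210), and the arm is clear. I'm handing in.

```bash
python3 -c "from plant import *; print(close_job())"
```

```text
the job is handed in; nothing more can be done
None
```

The tea light was set upright on the box's floor, the cover slid back against its shut stop, and the job handed in at about 20 s with the arm clear; the hand-in gave no verdict.

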